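# Wedge the springy sorting board firm

### The arm

A 6-joint arm with a two-finger parallel gripper is mounted at the origin on the work surface; the furniture and walls round the work are solid. World frame = base frame: x ahead of the robot, y to its left, z up, the work surface at z = 0. Lengths are in m, angles in degrees, forces in N, time in s.
With the tool pointing down it reaches from about 0.25 to 0.725 m from the base axis. Payload 9.7 kg.
Tool frame: the origin (TCP) lies between the finger pads; the fingertips stand 19 mm ahead of it and the grasp point (between the pads) is the TCP; z points along the fingers, y is the line along which they close (so a half turn about z gives the same grasp; the last joint's range is limited). The gripper opens to 85 mm and grips with 20 to 120 N. Pads are 22 mm wide; open, the fingers measure 114 mm over their backs; the gripper's body (76 mm by 85 mm) begins 54 mm behind the grasp point. The pads swing forward as they close: fully open they stand 13 mm farther back than shut.
Start: joints at [-73.625, 4.979, 10.078, 95.1, 0, 90], TCP at [0.155, -0.528, 0.22] pointing down, gripper open.
Joint ranges: [-179.16, 179.16], [-48.56, 103.87], [-65.8, 70.77], [-126.05, 130.52], [-82.76, 87.17], [-180, 180]. Speed limits (degrees/s): [127.2, 127.2, 147.25, 180, 180, 180].

### API

Orientations are given as [roll, pitch, yaw] about the fixed x, y, z axes, in that order (R = Rz(yaw) Ry(pitch) Rx(roll)).
In Python, from workcell import telemetry, camera, calibration, workorder gives the robot as it stands.
- The arm moves only by the tool play_rows, never from a script. Its argument "increments" is a list of rows, each a list of 3 entries, a list of its own where there are three numbers: the shift along the tool's x, y, z in mm, then the turn, a rotation vector about the tool's x, y, z in degrees, then the closure, from 0 (fully open) to 1 (shut). In form: [[[x, y, z], [ax, ay, az], jaw], ...]. A call has 1 to 20 rows; each row is the pose to reach, as a shift and turn from the pose commanded when the call began, along the tool's axes at that moment; what a row does not reach only later rows make up. A row lasts 1/10 s, in which the tool goes at most 50 mm and 8.59 degrees, less where a joint would pass 70% of its speed; a pose out of reach is approached as far as the arm can. A call with a gripper value outside its range is refused whole. The fingers move at their own pace and stop on an object; "grip_force" is the grip in N (left out, the last holds). Time passes only in rows, so rows that repeat a pose let the fingers close. It gives the time, the measured TCP pose, the force, the opening and the grip force at its end, in the units of the state.
- telemetry.get_obs(): the state, without advancing time (a new reading comes with each control period).
- camera(name): name is "scene" or "top"; returns (picture, depth): 420x560x3 uint8, red, green, blue; 420x560 float32, m along the optical axis (not along the pixel's ray), 0 where there is no reading.
- calibration(name): a dict with "vertical_fov" (degrees; the focal length in pixels is half the picture's height over the tangent of half this angle, whatever the lens; pixels are square), "cx", "cy" (the principal point, pixels), "rvec" (rotation vector, rad) and "tvec" (3), from world to camera coordinates, as OpenCV has them. Camera axes: x right, y down, z forward; pixel columns grow to the right and rows downward; lengths in m; the calibration is good to about 2 mm. A picture is of the moment at which its call begins. calibration takes no time and is no camera call.
- workorder.job_done(): hands the job in; it is judged then, once.
The state is a dict: "time": time; "q": joint angles; "qd": joint speeds; "joint_efforts": joint torques, N m; "ee_pos": TCP position; "tcp_rot": TCP orientation; "wrist_force": force on the tool from outside, world axes, zero at the start; "torque": the same for the moment, N m; "opening": finger opening in m; "grasp_force": force on a finger pad.
Only numpy, scipy, OpenCV 4.12 (cv2) and the standard library are available. Lean on these libraries where they do the work, as an engineer would, in place of code of your own. Each camera call takes 0.05 s, during which the arm holds its last target. There are 200 camera calls.

### The job

The sorting board gives when you lean on its front edge. Take the wooden wedge and push it, thin end first, flat on the table and square to the edge, under the middle of the front edge (at the brass plate) until it jams tight and carries the board, then let go of it. Stop when it resists a firm push of about 15 N and never push harder than 20 N, keep the hand off the board, and leave the loose sherd, stone and pebble alone.

Things in the scene. Friction and masses are not known exactly. Their poses are not given: they have to be found in the camera images.
- stand: Fixed clamp stand with a plywood sorting board, 180 mm wide, whose front edge is a 12 mm thick round steel nosing. Origin: on the table straight under the middle of the front edge (nosing centre line). +x: level, under the board, the way the wedge is pushed; y along the edge; z up. A 60 mm wide brass plate on the board marks the middle. Open for 105 mm behind the edge.
- edge_mid (a point): The same point, under the middle of the front edge, table height, same axes. The nosing's underside is 11 to 21 mm above the table; this is set anew each time and no listed pose tells it. The edge is sprung: it gives upward about 1 mm for 6 N.
- stand_foot (a point): Foot of the stand on the table, 135 mm behind the edge, same axes; posts 95 mm tall. A dish and a small sherd are fixed on the board 20 mm or more behind the edge, under 50 mm above the table. The push on the wedge is about 1.5 to 3 times what it lifts with as it drags on table and edge; jammed, it holds by friction.
- wedge_center (a point): Loose wooden wedge, 0.1 kg, 140 mm long, 36 mm wide, underside flat, top sloping evenly from 31 mm (thick end) to 3 mm (thin end). Point at mid-length and mid-width, 8.5 mm above the underside. +x along it to the thin end (70 mm away), -x to the thick end (70 mm), y across, z up. Grip it across its width near the thick end; the last 35 mm there stay outside the board.
- wedge: The same wooden wedge; origin in the middle of its underside, axes as for its centre point.
- long_sherd: Flat pottery sherd, 51 x 116 x 18 mm, lying loose on the table; origin at the centre of its underside, y along its length. To be left alone.
- round_stone: Round stone, 55 x 57 x 42 mm, lying loose; origin at the centre of its underside. To be left alone.
- pebble: Small pebble, 26 x 32 x 17 mm, lying loose; origin at the centre of its underside. To be left alone.

How it is judged:
By the outcome, as a careful person would: the job done as asked, in the order asked, and still so for the second after the job is handed in, with the robot touching nothing.
It also fails if it takes over 54 s, if anything falls off the work surface, if the arm or the gripper's body presses on something with over 40 N, if the wrist force passes 120 N, or if a joint passes its speed limit or range.

## Working session

There is one attempt and no reset: what is moved stays moved. The work goes in short steps, Python scripts to look and compute and a tool call to move; the robot and the scene stay as the last step left them, time stands still between calls to the robot, and variables do not carry over. Pictures are saved under pics/ and viewed, at most 10 in all, crops included, and the job is handed in when it is done.

Besides the shell and the picture viewer there is one more tool, called after "Emit:" in YAML: its name, and indented under it one key for each argument. play_rows: Moves the arm, as the interface text tells. Its arguments: {"type":"object","properties":{"increments":{"type":"array"},"grip_force":{"type":"number"}},"required":["increments"]}

```bash
mkdir -p pics; cat > h.py <<'E'
import numpy as np, cv2
from scipy.spatial.transform import Rotation as R
from workcell import telemetry, camera, calibration, workorder
def cam(n):
    c=calibration(n); f=210/np.tan(np.radians(c['vertical_fov'])/2)
    K=np.array([[f,0,c['cx']],[0,f,c['cy']],[0,0,1]]); return c,K
def cloud(n,d):
    c,K=cam(n); v,u=np.mgrid[0:420,0:560]
    p=np.stack([(u-K[0,2])/K[0,0]*d,(v-K[1,2])/K[1,1]*d,d],-1)
    M=cv2.Rodrigues(np.array(c['rvec'],float))[0]
    P=(p-np.array(c['tvec']).ravel())@M; P[d==0]=np.nan; return P
def snap(n,tag):
    p,d=camera(n); np.savez(f'{tag}.npz',p=p,P=cloud(n,d)); cv2.imwrite(f'pics/{tag}.png',p[...,::-1]); return p,d
E
python3 - <<'E'
from h import *
for n in('scene','top'):
    snap(n,n+'0'); print(calibration(n))
print(telemetry.get_obs())
a=[cv2.imread(f'pics/{n}0.png') for n in('scene','top')]
E
```

```text
{'vertical_fov': 54.51928042325569, 'cx': 273.0922841510406, 'cy': 204.97261421303352, 'rvec': array([ 2.20315167, -0.56290976,  0.2576346 ]), 'tvec': array([-0.39304867,  0.27860482,  0.56885274])}
{'vertical_fov': 45.29625576851886, 'cx': 272.944769146463, 'cy': 209.1772603550675, 'rvec': array([ 2.09795653, -2.15198187,  0.15112184]), 'tvec': array([0.19077191, 0.52664293, 0.8417182 ])}
{'time': 0.1, 'q': array([-7.36251451e+01,  5.00876631e+00,  1.00387093e+01,  9.50979969e+01,
       -4.80526519e-04,  9.00008627e+01]), 'qd': array([-0.03268879, -0.07385389,  0.16565107, -0.07192282, -0.01523412,
       -0.01335968]), 'joint_efforts': array([ 6.23115784e-05, -5.21560907e+01,  4.65654552e+01,  1.60969910e-02,
       -2.45905125e-05,  6.71280674e-06]), 'ee_pos': array([ 0.15499505, -0.52749141,  0.21904356]), 'tcp_rot': array([-1.79931946e+02,  4.81550834e-04,  1.63739928e+01]), 'wrist_force': array([-0.68158195, -0.34390598, -0.59293937]), 'torque': array([-0.0263929 ,  0.00609578, -0.00808322]), 'grasp_force': 0.0, 'opening': 0.08565383262595289}
```

View pics/scene0.png

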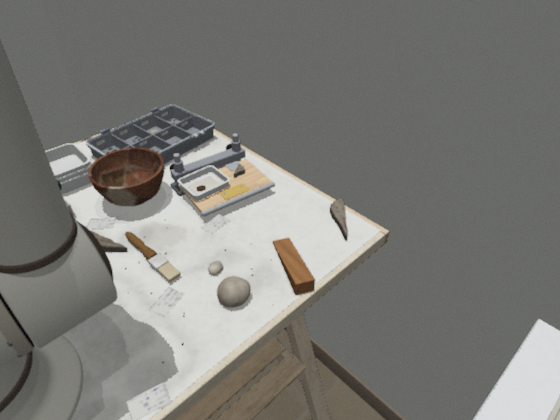

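View pics/top0.png

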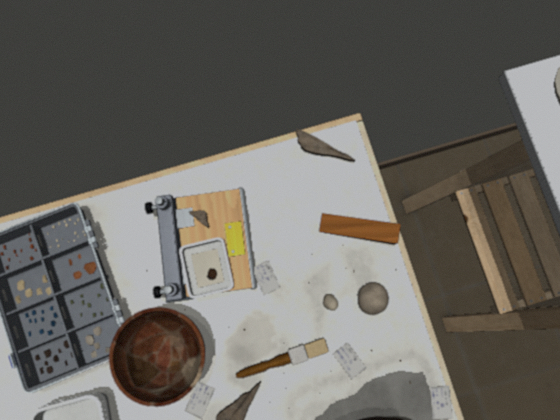

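The scene view shows the wedge at about (293,265), with its near end the taller one. The top view shows the wedge at (320–398, 215–243), the board's front edge running from (242,188) to (255,290), and the brass plate at (235,239). Next I measure these.

```bash
python3 - <<'E'
from h import *
np.set_printoptions(precision=4,suppress=True)
for n in('top','scene'):
    z=np.load(n+'0.npz'); P=z['P']; p=z['p']
    hsv=cv2.cvtColor(p,cv2.COLOR_RGB2HSV)
    boxes={'top':dict(wedge=(315,205,405,250),board=(175,180,265,305),tab=(270,150,400,380)),'scene':dict(wedge=(265,230,320,300),board=(180,155,280,215),tab=(200,200,300,300))}[n]
    for k,(a,b,c,d) in boxes.items():
        Q=P[b:d,a:c]; H=hsv[b:d,a:c]
        if k=='tab':
            m=(H[...,1]<50)&(H[...,2]>130); q=Q[m]; q=q[np.isfinite(q).all(1)]; print(n,'table z',np.percentile(q[:,2],[10,50,90])); continue
        if k=='wedge':
            m=(H[...,1]>120); q=Q[m]; q=q[np.isfinite(q).all(1)]; q=q[(q[:,2]<.05)&(q[:,2]>-.01)]
            r=cv2.minAreaRect((q[:,:2]*1000).astype(np.float32)); print(n,'wedge',r,cv2.boxPoints(r))
            A=np.c_[q,np.ones(len(q))]; 
            s=np.linalg.lstsq(np.c_[q[:,:2],np.ones(len(q))],q[:,2],rcond=None)[0]; print('slope',s, q[:,2].min(),q[:,2].max())
        else:
            m=(H[...,0]>22)&(H[...,0]<32)&(H[...,1]>170); q=Q[m]; q=q[np.isfinite(q).all(1)]; 
            print(n,'brass',len(q),np.median(q,0),cv2.minAreaRect((q[:,:2]*1000).astype(np.float32)))
            if n=='top':
                for v,u in [(188,242),(200,246),(239,249),(280,253),(290,254)]:
                    print(v,u,P[v,u-4:u+6:1].round(4).tolist())
E
```

```text
top wedge ((497.2688293457031, 23.569515228271484), (137.9586944580078, 35.331790924072266), 78.75602722167969) [[466.4919 -40.6412]
 [501.1456 -47.5304]
 [528.0457  87.7802]
 [493.3921  94.6695]]
slope [-0.0427 -0.1955  0.0424] 1.7405135931987976e-05 0.03314501266842357
top brass 171 [0.4908 0.2478 0.0297] ((483.7412109375, 247.45144653320312), (56.03211212158203, 25.663949966430664), 6.817148208618164)
188 242 [[0.5753, 0.2403, 0.0263], [0.5751, 0.2385, 0.027], [0.5747, 0.2365, 0.0286], [0.5748, 0.2347, 0.0282], [0.5809, 0.2353, -0.0011], [0.5804, 0.2333, 0.0009], [0.5813, 0.2318, -0.0034], [0.5804, 0.2296, 0.0008], [0.5808, 0.2279, -0.0016], [0.5802, 0.2258, 0.0012]]
200 246 [[0.5527, 0.2333, 0.0276], [0.5523, 0.2313, 0.0294], [0.5528, 0.2297, 0.0266], [0.5581, 0.2301, -0.0022], [0.5571, 0.2279, 0.0029], [0.5575, 0.2262, 0.0004], [0.5581, 0.2246, -0.0029], [0.5572, 0.2224, 0.0016], [0.557, 0.2204, 0.0026], [0.5574, 0.2188, -0.0003]]
239 249 [[0.4818, 0.2289, 0.0272], [0.4814, 0.2268, 0.0302], [0.4818, 0.2253, 0.0265], [0.4819, 0.2237, 0.0247], [0.4816, 0.2217, 0.0274], [0.4845, 0.
[... 392 characters left out ...]
3919, 0.2233, -0.0007], [0.3918, 0.2215, -0.0002], [0.3918, 0.2196, -0.0], [0.3917, 0.2177, 0.0014], [0.3917, 0.216, -0.0007], [0.3917, 0.2143, -0.0012], [0.3916, 0.2124, -0.001], [0.3916, 0.2105, 0.0015], [0.3916, 0.2089, -0.0018], [0.3915, 0.207, -0.0001]]
top table z [-0.0022 -0.0001  0.0023]
scene wedge ((496.91363525390625, 19.73780059814453), (136.732666015625, 32.98643493652344), 78.74591827392578) [[467.3952 -44.0951]
 [499.7473 -50.5328]
 [526.4321  83.5707]
 [494.0799  90.0084]]
slope [ 0.0692 -0.1407 -0.0149] 0.0028251560499795146 0.03293767897194028
scene brass 0 [nan nan nan] ((0.0, 0.0), (0.0, 0.0), 0.0)
scene table z [0.0002 0.0016 0.0065]
  return _methods._mean(a, axis=axis, dtype=dtype,
  ret = um.true_divide(
```

```bash
python3 - <<'E'
from h import *
a=cv2.imread('pics/top0.png')[170:310,150:410]; cv2.imwrite('pics/t_crop.png',cv2.resize(a,None,fx=3,fy=3,interpolation=cv2.INTER_CUBIC))
E
```

```text
(no output)
```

View pics/t_crop.png

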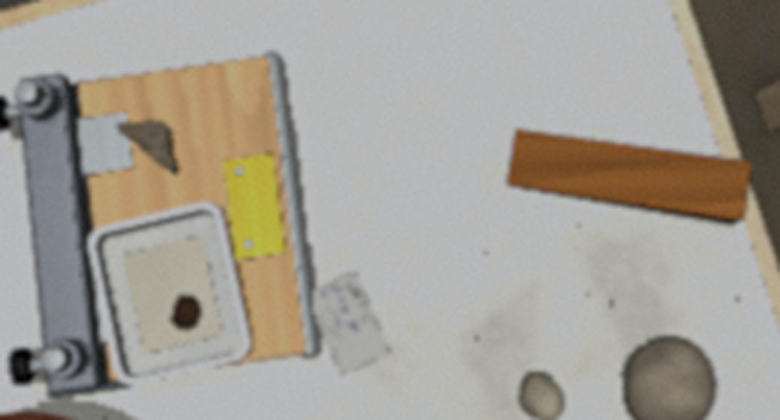

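The enlarged crop shows the thick end facing the table edge at (745,190) and the thin end at (512,158). The nosing runs from (275,57) to (312,352). I'll fit the edge, the brass plate and the obstacles, then work out the grasp.

```bash
python3 - <<'E'
from h import *
np.set_printoptions(precision=4,suppress=True)
z=np.load('top0.npz');P=z['P'];p=z['p'];hsv=cv2.cvtColor(p,cv2.COLOR_RGB2HSV)
pts=[]
for v in range(192,287):
    us=[u for u in range(225,265) if .018<P[v,u,2]<.045]
    if us: pts.append(P[v,max(us)])
pts=np.array(pts)
c=np.polyfit(pts[:,0],pts[:,1],1); r=pts[:,1]-np.polyval(c,pts[:,0]); k=abs(r)<.003
c=np.polyfit(pts[k,0],pts[k,1],1); ang=np.degrees(np.arctan(c[0])); print('edge',c,ang,'resid',r[k].std(),'x range',pts[k,0].min(),pts[k,0].max(),'top z',np.median(pts[:,2]))
n=np.array([-np.sin(np.radians(ang)),np.cos(np.radians(ang))]); t=np.array([n[1],-n[0]])
m=(hsv[...,0]>20)&(hsv[...,0]<34)&(hsv[...,1]>150); m[:, :215]=0; m[:,265:]=0; m[:200]=0;m[270:]=0
q=P[m]; q=q[np.isfinite(q).all(1)]; s=q[:,:2]@t; print('brass t range',np.percentile(s,[1,50,99]), 'n',np.percentile(q[:,:2]@n,[1,99]))
e=pts[k]; s=e[:,:2]@t; print('edge t range',s.min(),s.max(),(s.min()+s.max())/2,'front n',np.median(e[:,:2]@n))
# profile height vs n along the nosing, board z
b=P[205:270,225:260].reshape(-1,3); bn=b[:,:2]@n; f=np.median(e[:,:2]@n)
for o in range(-4,20,2):
    w=(bn>f+o/1e3)&(bn<f+(o+2)/1e3); print(o,np.median(b[w,2]).round(4),w.sum())
for nm,(u,v) in dict(stone=(373,298),pebble=(330,302),sherd=(325,145)).items(): print(nm,P[v,u])
# scene brass
z=np.load('scene0.npz');P=z['P'];p=z['p']; print('scene brass px',p[192,235],P[192,235])
E
```

```text
edge [0.1146 0.1668] 6.539957036081111 resid 0.0004748704240196109 x range 0.3984298136779959 0.5680576698973842 top z 0.02556414340555727
brass t range [0.4798 0.5084 0.5368] n [0.1768 0.2049]
edge t range 0.4200308722527618 0.590728929122875 0.5053799006878184 front n 0.16568851330244175
-4 0.0 71
-2 0.0014 103
0 0.0262 99
2 0.0286 74
4 0.0284 73
6 0.0285 72
8 0.0289 74
10 0.0287 77
12 0.0293 70
14 0.0295 78
16 0.0291 68
18 0.0294 73
stone [0.3731 0.0096 0.0413]
pebble [0.3675 0.081  0.0143]
sherd [0.654  0.0785 0.0173]
scene brass px [200 175 103] [0.4835 0.2403 0.0313]
```

Emit:
play_rows:
  increments:
    - [[460, -387, 0], [0, 0, -62.3], 0.2]
    - [[460, -387, 0], [0, 0, -62.3], 0.2]
    - [[460, -387, 0], [0, 0, -62.3], 0.2]
    - [[460, -387, 0], [0, 0, -62.3], 0.2]
    - [[460, -387, 0], [0, 0, -62.3], 0.2]
    - [[460, -387, 0], [0, 0, -62.3], 0.2]
    - [[460, -387, 0], [0, 0, -62.3], 0.2]
    - [[460, -387, 0], [0, 0, -62.3], 0.2]
    - [[460, -387, 0], [0, 0, -62.3], 0.2]
    - [[460, -387, 0], [0, 0, -62.3], 0.2]
    - [[460, -387, 0], [0, 0, -62.3], 0.2]
    - [[460, -387, 0], [0, 0, -62.3], 0.2]
    - [[460, -387, 50], [0, 0, -62.3], 0.2]
    - [[460, -387, 100], [0, 0, -62.3], 0.2]
    - [[460, -387, 100], [0, 0, -62.3], 0.2]
    - [[460, -387, 100], [0, 0, -62.3], 0.2]
    - [[460, -387, 100], [0, 0, -62.3], 0.2]
    - [[460, -387, 100], [0, 0, -62.3], 0.2]
    - [[460, -387, 100], [0, 0, -62.3], 0.2]

```text
time: 2.0
ee_pos: [0.4884, -0.0271, 0.1219]
tcp_rot: [179.8, -0.0, 78.6]
wrist_force: [0.0, 0.0, 0.3]
opening: 0.0684
grasp_force: 0.0
```

Emit:
play_rows:
  increments:
    - [[0, 0, 30], [0, 0, 0], 0.2]
    - [[0, 0, 60], [0, 0, 0], 0.2]
    - [[0, 0, 80], [0, 0, 0], 0.2]
    - [[0, 0, 90], [0, 0, 0], 0.2]
    - [[0, 0, 97], [0, 0, 0], 0.2]
    - [[0, 0, 97], [0, 0, 0], 0.2]
    - [[0, 0, 97], [0, 0, 0], 0.2]

```text
time: 2.7
ee_pos: [0.488, -0.0268, 0.0238]
tcp_rot: [179.9, -0.0, 78.7]
wrist_force: [-0.0, 0.1, 0.1]
opening: 0.0683
grasp_force: 0.0
```

```bash
python3 - <<'E'
from h import *
snap('scene','s1'); a=cv2.imread('pics/s1.png')[180:340,200:400]; cv2.imwrite('pics/s1c.png',cv2.resize(a,None,fx=3,fy=3))
E
```

```text
(no output)
```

View pics/s1c.png

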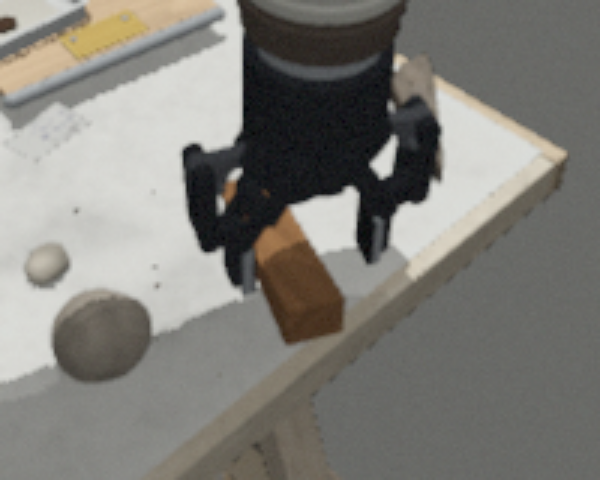

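The fingers straddle the wedge near its thick end, left tip at (245,285) and right tip at (375,255) in the crop, with stone and pebble clear. I'll close.

Emit:
play_rows:
  increments:
    - [[0, 0, 0], [0, 0, 0], 0.5]
    - [[0, 0, 0], [0, 0, 0], 0.7]
    - [[0, 0, 0], [0, 0, 0], 0.8]
    - [[0, 0, 0], [0, 0, 0], 0.8]
    - [[0, 0, 0], [0, 0, 0], 0.8]
    - [[0, 0, 0], [0, 0, 0], 0.8]
    - [[0, 0, 0], [0, 0, 0], 0.8]
    - [[0, 0, 0], [0, 0, 0], 0.8]
  grip_force: 60

```text
time: 3.55
ee_pos: [0.4873, -0.0267, 0.0227]
tcp_rot: [-180.0, 0.0, 78.7]
wrist_force: [-0.2, -0.1, -0.8]
opening: 0.017
grasp_force: 0.0
```

```bash
python3 - <<'E'
from h import *
snap('scene','s2'); snap('top','t2'); print(telemetry.get_obs()['opening'])
a=cv2.imread('pics/s2.png')[180:340,230:370]; b=cv2.imread('pics/t2.png')[160:320,290:430]
cv2.imwrite('pics/s2c.png',cv2.resize(np.hstack([a,b]),None,fx=2.8,fy=2.8))
E
```

```text
0.017413874532465234
```

View pics/s2c.png

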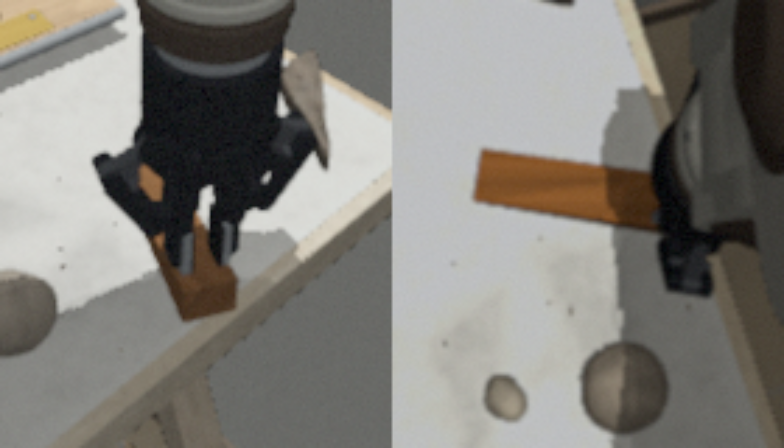

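The scene half shows the fingertips at (185,265) and (228,255), seemingly above the wedge's top face rather than beside it. I'll check the actual fingertip height with depth.

```bash
python3 - <<'E'
from h import *
np.set_printoptions(precision=3,suppress=True)
z=np.load('s2.npz');P=z['P'];p=z['p']
for u in (293,296,298,309,312):
    for v in (258,262,266,270,273,276,279,282): print(u,v,p[v,u],P[v,u])
z=np.load('t2.npz');P=z['P'];p=z['p'];hsv=cv2.cvtColor(p,cv2.COLOR_RGB2HSV)
m=np.zeros((420,560),bool);m[205:250,315:385]=1;m&=hsv[...,1]>120
q=P[m];q=q[np.isfinite(q).all(1)];print(q.min(0),q.max(0),cv2.minAreaRect((q[:,:2]*1000).astype(np.float32)))
o=telemetry.get_obs();print(o['q'],o['ee_pos'],o['joint_efforts'],o['wrist_force'])
E
```

```text
293 258 [ 4 17 18] [ 0.466 -0.034  0.089]
293 262 [28 25 29] [ 0.466 -0.035  0.08 ]
293 266 [25 24 28] [ 0.469 -0.03   0.064]
293 270 [24 26 32] [ 0.469 -0.03   0.054]
293 273 [28 28 33] [ 0.469 -0.031  0.047]
293 276 [77 62 52] [ 0.475 -0.021  0.026]
293 279 [82 59 41] [ 0.471 -0.028  0.027]
293 282 [64 43 23] [ 0.47  -0.03   0.022]
296 258 [27 25 29] [ 0.471 -0.035  0.087]
296 262 [16 24 28] [ 0.47  -0.038  0.081]
296 266 [83 88 90] [ 0.473 -0.034  0.066]
296 270 [84 87 87] [ 0.472 -0.036  0.059]
296 273 [86 88 93] [ 0.473 -0.035  0.049]
296 276 [85 90 90] [ 0.473 -0.034  0.04 ]
296 279 [94 66 43] [ 0.475 -0.032  0.03 ]
296 282 [87 59 33] [ 0.471 -0.038  0.03 ]
298 258 [29 29 26] [ 0.474 -0.037  0.087]
298 262 [43 32 33] [ 0.475 -0.035  0.076]
298 266 [67 69 72] [ 0.475 -0.036  0.067]
298 270 [68 71 72] [ 0.476 -0.035  0.056]
298 273 [57 58 57] [ 0.476 -0.035  0.048]
298 276 [64 62 61] [ 0.476 -0.036  0.041]
298 279 [86 59 34] [ 0.478 -0.034  0.031]
298 282 [93 65 42] [ 0.474 -0.041  0.032]
309 258 [20 21 27] [ 0.497 -0.035  0.073]
309 262 [28 28 31] [ 0.495 -0.039  0.069]
309 266 
[... 172 characters left out ...]
63 42] [ 0.494 -0.044  0.032]
309 282 [74 54 34] [ 0.492 -0.047  0.028]
312 258 [27 27 28] [ 0.499 -0.041  0.079]
312 262 [73 76 79] [ 0.5   -0.04   0.067]
312 266 [71 73 77] [ 0.501 -0.04   0.057]
312 270 [72 76 77] [ 0.501 -0.04   0.046]
312 273 [137 139 135] [ 0.521 -0.014  0.002]
312 276 [87 67 52] [ 0.502 -0.04   0.03 ]
312 279 [84 60 40] [ 0.498 -0.047  0.033]
312 282 [71 49 33] [ 0.498 -0.048  0.025]
[ 0.47  -0.019 -0.001] [0.527 0.093 0.19 ] ((497.3926696777344, 36.12079620361328), (112.98175048828125, 39.46512222290039), 78.73240661621094)
[ -3.137  -2.578 -19.459  73.121  -0.002  98.187] [ 0.487 -0.027  0.023] [  0.001 -43.033  45.884   0.002   0.     -0.   ] [-0.056  0.249 -0.191]
```

```bash
python3 - <<'E'
from h import *
np.set_printoptions(precision=3,suppress=True)
for f in('s1','s2'):
    z=np.load(f+'.npz');P=z['P'];p=z['p']
    c=[ -.027, .487]
    m=(p.max(-1)<110)&(np.ptp(p.astype(int),-1)<14)&(abs(P[...,0]-.487)<.06)&(abs(P[...,1]+.03)<.03)&(P[...,2]>.012)&(P[...,2]<.12)
    for s,nm in((-1,'L'),(1,'R')):
        k=m&((P[...,0]-.487)*s>0); q=P[k]; i=np.argsort(q[:,2])[:6]; print(f,nm,q[i].tolist() if 0 else q[i])
E
```

```text
s1 L [[ 0.449 -0.022  0.044]
 [ 0.451 -0.028  0.045]
 [ 0.448 -0.027  0.045]
 [ 0.454 -0.031  0.048]
 [ 0.448 -0.03   0.049]
 [ 0.45  -0.03   0.049]]
s1 R [[ 0.526 -0.025  0.042]
 [ 0.523 -0.036  0.043]
 [ 0.523 -0.032  0.044]
 [ 0.525 -0.025  0.045]
 [ 0.521 -0.042  0.045]
 [ 0.522 -0.04   0.046]]
s2 L [[ 0.476 -0.009  0.024]
 [ 0.477 -0.005  0.024]
 [ 0.475 -0.015  0.025]
 [ 0.476 -0.021  0.028]
 [ 0.475 -0.025  0.03 ]
 [ 0.476 -0.032  0.037]]
s2 R [[ 0.503 -0.016  0.024]
 [ 0.501 -0.024  0.028]
 [ 0.502 -0.034  0.029]
 [ 0.498 -0.027  0.036]
 [ 0.499 -0.023  0.036]
 [ 0.497 -0.032  0.036]]
```

Depth puts the fingertips at z≈0.043 open and ≈0.036 closed. The reported TCP z of 0.023 implies ≈0.014 and ≈0.006, so the reported height is about 29 mm too low. x and y agree. I'll reopen and go down by camera height, watching the force.

Emit:
play_rows:
  increments:
    - [[0, 0, 0], [0, 0, 0], 0.2]
    - [[0, 0, 0], [0, 0, 0], 0.2]
    - [[0, 0, 0], [0, 0, 0], 0.2]
    - [[0, 0, 0], [0, 0, 0], 0.2]
    - [[0, 0, 0], [0, 0, 0], 0.2]
    - [[0, 0, 8], [0, 0, 0], 0.2]
    - [[0, 0, 15], [0, 0, 0], 0.2]
    - [[0, 0, 20], [0, 0, 0], 0.2]
    - [[0, 0, 20], [0, 0, 0], 0.2]
    - [[0, 0, 20], [0, 0, 0], 0.2]

```text
time: 4.65
ee_pos: [0.4871, -0.0267, 0.0025]
tcp_rot: [-180.0, 0.0, 78.7]
wrist_force: [0.6, 0.6, 0.6]
opening: 0.0685
grasp_force: 0.0
```

```bash
python3 - <<'E'
from h import *
np.set_printoptions(precision=3,suppress=True)
snap('scene','s3')
z=np.load('s3.npz');P=z['P'];p=z['p']
m=(p.max(-1)<110)&(np.ptp(p.astype(int),-1)<14)&(abs(P[...,0]-.487)<.06)&(abs(P[...,1]+.03)<.03)&(P[...,2]>.012)&(P[...,2]<.12)
for s,nm in((-1,'L'),(1,'R')):
    k=m&((P[...,0]-.487)*s>0); q=P[k]; i=np.argsort(q[:,2])[:6]; print(nm,q[i])
print(telemetry.get_obs()['ee_pos'],telemetry.get_obs()['opening'])
E
```

```text
L [[ 0.448 -0.024  0.024]
 [ 0.452 -0.03   0.025]
 [ 0.45  -0.03   0.026]
 [ 0.449 -0.029  0.026]
 [ 0.448 -0.024  0.027]
 [ 0.448 -0.028  0.028]]
R [[ 0.522 -0.033  0.022]
 [ 0.523 -0.028  0.023]
 [ 0.522 -0.036  0.023]
 [ 0.521 -0.041  0.024]
 [ 0.523 -0.032  0.024]
 [ 0.524 -0.027  0.024]]
[ 0.487 -0.027  0.003] 0.06864562755574441
```

Tips are now at z≈0.023, matching the corrected height. Another 11 mm down, then close.

Emit:
play_rows:
  increments:
    - [[0, 0, 6], [0, 0, 0], 0.2]
    - [[0, 0, 11], [0, 0, 0], 0.2]
    - [[0, 0, 11], [0, 0, 0], 0.2]
    - [[0, 0, 11], [0, 0, 0], 0.4]
    - [[0, 0, 11], [0, 0, 0], 0.6]
    - [[0, 0, 11], [0, 0, 0], 0.8]
    - [[0, 0, 11], [0, 0, 0], 0.8]
    - [[0, 0, 11], [0, 0, 0], 0.8]
    - [[0, 0, 11], [0, 0, 0], 0.8]
    - [[0, 0, 11], [0, 0, 0], 0.8]
  grip_force: 60

```text
time: 5.7
ee_pos: [0.4877, -0.0267, -0.0079]
tcp_rot: [180.0, -0.0, 78.7]
wrist_force: [-0.1, 1.1, 4.8]
opening: 0.0348
grasp_force: 61.2
```

Gripped: 34.8 mm opening, 61 N. Now carry it low to about 20 mm short of the edge and square it up.

Emit:
play_rows:
  increments:
    - [[0, 0, -4], [0, 0, 0], 0.8]
    - [[15, -1, -4], [0, 0, -4], 0.8]
    - [[35, -2, -4], [0, 0, -8], 0.8]
    - [[55, -3, -4], [0, 0, -12], 0.8]
    - [[75, -4, -4], [0, 0, -16], 0.8]
    - [[95, -6, -4], [0, 0, -17.8], 0.8]
    - [[107, -6.6, -4], [0, 0, -17.8], 0.8]
    - [[107, -6.6, -4], [0, 0, -17.8], 0.8]
    - [[107, -6.6, -4], [0, 0, -17.8], 0.8]
    - [[107, -6.6, -2], [0, 0, -17.8], 0.8]
    - [[107, -6.6, -1], [0, 0, -17.8], 0.8]
    - [[107, -6.6, -1], [0, 0, -17.8], 0.8]
    - [[107, -6.6, -1], [0, 0, -17.8], 0.8]

```text
time: 7.0
ee_pos: [0.5018, 0.0792, -0.0073]
tcp_rot: [180.0, 0.0, 96.4]
wrist_force: [-0.2, 1.2, -1.2]
opening: 0.035
grasp_force: 60.5
```

```bash
cat > w.py <<'E'
from h import *
import sys
np.set_printoptions(precision=4,suppress=True)
tag=sys.argv[1]; snap('top','t'+tag); snap('scene','s'+tag)
a=np.radians(6.54); t=np.array([np.cos(a),np.sin(a)]); n=np.array([-t[1],t[0]])
for f in('t','s'):
    z=np.load(f+tag+'.npz');P=z['P'];p=z['p'];hsv=cv2.cvtColor(p,cv2.COLOR_RGB2HSV)
    m=(hsv[...,1]>110)&((hsv[...,0]<16)|(hsv[...,0]>170))&(abs(P[...,0]-.49)<.08)&(P[...,1]>.02)&(P[...,1]<.222)&(P[...,2]<.03)&(P[...,2]>-.005)
    nl,l,st,_=cv2.connectedComponentsWithStats(m.astype(np.uint8)); i=1+st[1:,4].argmax(); q=P[l==i]
    T=q[:,:2]@t-.508; N=q[:,:2]@n-.1717
    s=np.c_[N,np.ones(len(N))]; g=np.linalg.lstsq(s,q[:,2],rcond=None)[0]
    print(f,len(q),'s range',N.min(),N.max(),'slope',g)
    for lo in np.arange(-.14,0,.02):
        w=(N>lo)&(N<lo+.02)
        if w.sum()>10: print('  s',round(lo+.01,3),'t',np.percentile(T[w],[2,98]),'mid',np.percentile(T[w],[2,98]).mean(),'z',np.median(q[w,2]))
o=telemetry.get_obs();print(o['time'],o['ee_pos'],o['tcp_rot'],o['wrist_force'],o['wrist_force'][:2]@n)
print('tcp t,s',o['ee_pos'][:2]@t-.508,o['ee_pos'][:2]@n-.1717)
E
python3 w.py 4; python3 -c "
import cv2,numpy as np
a=cv2.imread('pics/s4.png')[140:300,170:330]; b=cv2.imread('pics/t4.png')[160:320,220:380]
cv2.imwrite('pics/c4.png',cv2.resize(np.hstack([a,b]),None,fx=2.5,fy=2.5))"
```

```text
t 916 s range -0.1221471267495233 -0.029800776870277684 slope [-0.2009 -0.0027]
  s -0.13 t [-0.0164  0.0014] mid -0.007466554711316412 z 0.021692177544719148
  s -0.11 t [-0.0172  0.0158] mid -0.0006805805070124512 z 0.019419280319148746
  s -0.09 t [-0.0163  0.0157] mid -0.00031178434308407055 z 0.015155822474276989
  s -0.07 t [-0.0162  0.0158] mid -0.0002227624500783197 z 0.011293215751886711
  s -0.05 t [-0.0156  0.0162] mid 0.00029006030019102305 z 0.0073998697916202
  s -0.03 t [-0.0152  0.016 ] mid 0.00040575315635166774 z 0.004223374031386668
s 142 s range -0.1709212291175644 -0.16152712784172682 slope [-0.37   -0.0449]
7.1 [ 0.5019  0.0793 -0.0072] [179.9921   0.0005  96.4584] [ 0.3657  0.5946 -0.5788] 0.5490850616604902
tcp t,s -0.0003364870804422049 -0.15003964441295642
```

View pics/c4.png

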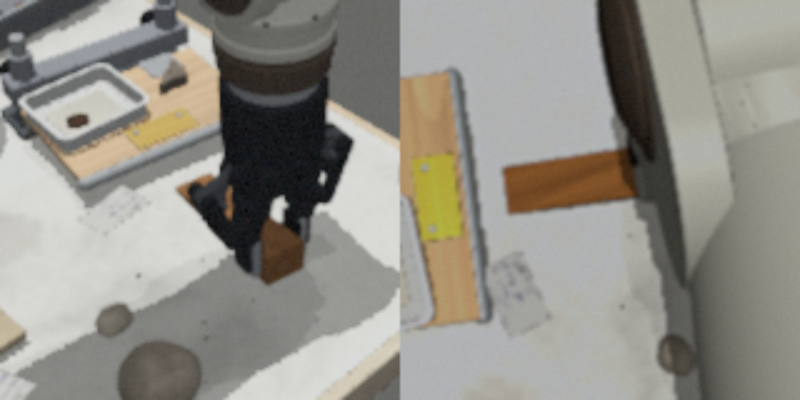

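The wedge is flat, centred to 0.5 mm on the brass plate, and its tip is at s = −30 mm. The crop shows it square to the edge, at (505–635, 150–212). Now I approach.

Emit:
play_rows:
  increments:
    - [[0, 0, 0.5], [0, 0, -0.4], 0.8]
    - [[10, 0, 0.6], [0, 0, -0.5], 0.8]
    - [[20, 0, 0.6], [0, 0, -0.5], 0.8]
    - [[30, 0, 0.6], [0, 0, -0.5], 0.8]
    - [[40, 0, 0.6], [0, 0, -0.5], 0.8]
    - [[50, 0, 0.6], [0, 0, -0.5], 0.8]
    - [[58, 0, 0.6], [0, 0, -0.5], 0.8]
    - [[64, 0, 0.6], [0, 0, -0.5], 0.8]
    - [[64, 0, 0.6], [0, 0, -0.5], 0.8]
    - [[64, 0, 0.6], [0, 0, -0.5], 0.8]

```text
time: 8.1
ee_pos: [0.4946, 0.1434, -0.0078]
tcp_rot: [180.0, -0.0, 97.0]
wrist_force: [-0.6, 1.2, 0.4]
opening: 0.0346
grasp_force: 60.7
```

```bash
python3 w.py 5
```

```text
t 167 s range -0.02979315167887228 -0.007795519626495467 slope [-0.2202  0.0095]
  s -0.03 t [-0.0168  0.0059] mid -0.005419875961299221 z 0.014856377282457253
  s -0.01 t [-0.0169  0.0144] mid -0.0012170928627705116 z 0.012503567836338318
s 138 s range -0.10709778161496732 -0.09676931827624759 slope [0.3866 0.0584]
  s -0.11 t [-0.0173  0.0137] mid -0.001795508227068674 z 0.018627656665694145
8.2 [ 0.4947  0.1431 -0.0078] [179.9904  -0.0198  96.97  ] [-0.5427  1.3151  1.1008] 1.3683430984150387
tcp t,s -0.0002091945429345543 -0.08589910039850449
```

Emit:
play_rows:
  increments:
    - [[4, 0, 0], [0, 0, 0], 0.8]
    - [[8, 0, 0], [0, 0, 0], 0.8]
    - [[12, 0, 0], [0, 0, 0], 0.8]
    - [[16, 0, 0], [0, 0, 0], 0.8]
    - [[19, 0, 0], [0, 0, 0], 0.8]
    - [[22, 0, 0], [0, 0, 0], 0.8]
    - [[22, 0, 0], [0, 0, 0], 0.8]

```text
time: 8.9
ee_pos: [0.4919, 0.1655, -0.0078]
tcp_rot: [180.0, -0.0, 97.0]
wrist_force: [0.2, -0.2, 2.7]
opening: 0.0349
grasp_force: 61.0
```

Emit:
play_rows:
  increments:
    - [[2, 0, 0], [0, 0, 0], 0.8]
    - [[4, 0, 0], [0, 0, 0], 0.8]
    - [[5, 0, 0], [0, 0, 0], 0.8]
    - [[5, 0, 0], [0, 0, 0], 0.8]

```text
time: 9.3
ee_pos: [0.4914, 0.17, -0.0078]
tcp_rot: [180.0, -0.0, 97.0]
wrist_force: [0.9, -1.8, 3.6]
opening: 0.0349
grasp_force: 61.1
```

Emit:
play_rows:
  increments:
    - [[1, 0, 0], [0, 0, 0], 0.8]
    - [[2, 0, 0], [0, 0, 0], 0.8]
    - [[3, 0, 0], [0, 0, 0], 0.8]
    - [[3, 0, 0], [0, 0, 0], 0.8]

```text
time: 9.7
ee_pos: [0.491, 0.173, -0.0078]
tcp_rot: [180.0, -0.0, 97.0]
wrist_force: [0.1, -3.0, 3.3]
opening: 0.035
grasp_force: 61.2
```

Emit:
play_rows:
  increments:
    - [[1, 0, 0], [0, 0, 0], 0.8]
    - [[2, 0, 0], [0, 0, 0], 0.8]
    - [[3, 0, 0], [0, 0, 0], 0.8]
    - [[3, 0, 0], [0, 0, 0], 0.8]

```text
time: 10.1
ee_pos: [0.4907, 0.176, -0.0078]
tcp_rot: [180.0, -0.0, 97.0]
wrist_force: [-0.4, -2.5, 5.1]
opening: 0.0348
grasp_force: 61.2
```

Emit:
play_rows:
  increments:
    - [[1, 0, 0], [0, 0, 0], 0.8]
    - [[2, 0, 0], [0, 0, 0], 0.8]
    - [[2, 0, 0], [0, 0, 0], 0.8]

```text
time: 10.4
ee_pos: [0.4904, 0.1775, -0.0079]
tcp_rot: [180.0, 0.0, 97.0]
wrist_force: [0.6, -5.4, 5.1]
opening: 0.035
grasp_force: 61.3
```

```bash
python3 w.py 6 | tail -3
```

```text
Traceback (most recent call last):
  File "w.py", line 9, in <module>
    nl,l,st,_=cv2.connectedComponentsWithStats(m.astype(np.uint8)); i=1+st[1:,4].argmax(); q=P[l==i]
                                                                        ~~~~~~~~~~~~~~~^^
ValueError: attempt to get argmax of an empty sequence
```

Emit:
play_rows:
  increments:
    - [[0.8, 0, 0], [0, 0, 0], 0.8]
    - [[1.5, 0, 0], [0, 0, 0], 0.8]
    - [[1.5, 0, 0], [0, 0, 0], 0.8]

```text
time: 10.8
ee_pos: [0.4903, 0.1786, -0.0079]
tcp_rot: [180.0, 0.1, 96.9]
wrist_force: [1.3, -8.7, 5.5]
opening: 0.0346
grasp_force: 61.3
```

Emit:
play_rows:
  increments:
    - [[0.8, 0, 0], [0, 0, 0], 0.8]
    - [[1.5, 0, 0], [0, 0, 0], 0.8]
    - [[1.5, 0, 0], [0, 0, 0], 0.8]

```text
time: 11.1
ee_pos: [0.4902, 0.1798, -0.0078]
tcp_rot: [180.0, 0.1, 96.9]
wrist_force: [1.5, -9.9, 5.1]
opening: 0.0348
grasp_force: 61.3
```

Emit:
play_rows:
  increments:
    - [[0.8, 0, 0], [0, 0, 0], 0.8]
    - [[1.5, 0, 0], [0, 0, 0], 0.8]
    - [[1.5, 0, 0], [0, 0, 0], 0.8]

```text
time: 11.4
ee_pos: [0.49, 0.1809, -0.0079]
tcp_rot: [180.0, 0.2, 96.9]
wrist_force: [0.9, -12.4, 6.3]
opening: 0.0348
grasp_force: 61.3
```

Emit:
play_rows:
  increments:
    - [[0.7, 0, 0], [0, 0, 0], 0.8]
    - [[1.4, 0, 0], [0, 0, 0], 0.8]
    - [[1.4, 0, 0], [0, 0, 0], 0.8]
    - [[1.4, 0, 0], [0, 0, 0], 0.8]

```text
time: 11.8
ee_pos: [0.4899, 0.1819, -0.0078]
tcp_rot: [180.0, 0.2, 96.9]
wrist_force: [1.7, -12.9, 6.9]
opening: 0.0347
grasp_force: 61.4
```

```bash
python3 -c "
from h import *
for i in range(4):
    camera('top'); o=telemetry.get_obs(); print(o['wrist_force'],o['ee_pos'])"
```

```text
[  1.81105919 -13.53763513   6.8192573 ] [ 0.48988062  0.1819587  -0.00785613]
[  2.13740279 -13.64495496   7.16869088] [ 0.48987214  0.18193731 -0.00786609]
[  2.30751341 -13.65694063   6.5875611 ] [ 0.48989358  0.18193448 -0.00785176]
[  0.84230967 -12.79900379   6.02269945] [ 0.4898837   0.18195856 -0.00784605]
```

Emit:
play_rows:
  increments:
    - [[0.6, 0, 0], [0, 0, 0], 0.8]
    - [[1.2, 0, 0], [0, 0, 0], 0.8]
    - [[1.2, 0, 0], [0, 0, 0], 0.8]
    - [[1.2, 0, 0], [0, 0, 0], 0.8]

```text
time: 12.4
ee_pos: [0.4898, 0.1828, -0.0079]
tcp_rot: [180.0, 0.2, 96.9]
wrist_force: [1.2, -16.0, 7.0]
opening: 0.0347
grasp_force: 61.4
```

```bash
python3 -c "
from h import *
for i in range(4):
    camera('top'); o=telemetry.get_obs(); print(o['wrist_force'],o['ee_pos'])"
```

```text
[  1.7374356  -15.43821387   7.52129265] [ 0.48975536  0.18282597 -0.00784664]
[  1.10125369 -16.80991775   6.7538307 ] [ 0.48973451  0.18279325 -0.0078748 ]
[  1.95678458 -15.28094876   7.74930979] [ 0.48979158  0.18281038 -0.00783589]
[  1.4961036  -15.17744889   6.9596686 ] [ 0.48979267  0.18281065 -0.00781689]
```

A steady push of about 15.5 N along the wedge. Now I unload the arm's elastic lag, open, and lift straight up.

Emit:
play_rows:
  increments:
    - [[-0.7, 0, 0], [0, 0, 0], 0.8]
    - [[-1.4, 0, 0], [0, 0, 0], 0.8]
    - [[-1.4, 0, 0], [0, 0, 0], 0.8]
    - [[-1.4, 0, 0], [0, 0, 0], 0.4]
    - [[-1.4, 0, 0], [0, 0, 0], 0.2]
    - [[-1.4, 0, 0], [0, 0, 0], 0.1]
    - [[-1.4, 0, 0], [0, 0, 0], 0.1]
    - [[-1.4, 0, 0], [0, 0, 0], 0.1]
    - [[-1.4, 0, 0], [0, 0, 0], 0.1]

```text
time: 13.5
ee_pos: [0.4896, 0.1836, -0.008]
tcp_rot: [-180.0, -0.0, 97.0]
wrist_force: [-0.3, -0.7, -0.0]
opening: 0.0767
grasp_force: 0.0
```

Emit:
play_rows:
  increments:
    - [[0, 0, -10], [0, 0, 0], 0.1]
    - [[0, 0, -30], [0, 0, 0], 0.1]
    - [[0, 0, -60], [0, 0, 0], 0.1]
    - [[0, 0, -100], [0, 0, 0], 0.1]
    - [[0, 0, -150], [0, 0, 0], 0.1]
    - [[-50, 0, -200], [0, 0, 0], 0.1]
    - [[-100, 0, -200], [0, 0, 0], 0.1]
    - [[-150, 0, -200], [0, 0, 0], 0.1]
    - [[-200, 0, -200], [0, 0, 0], 0.1]
    - [[-250, 0, -200], [0, 0, 0], 0.1]
    - [[-300, 0, -200], [0, 0, 0], 0.1]
    - [[-350, 0, -200], [0, 0, 0], 0.1]
    - [[-400, 0, -200], [0, 0, 0], 0.1]
    - [[-400, 0, -200], [0, 0, 0], 0.1]
    - [[-400, 0, -200], [0, 0, 0], 0.1]

```text
time: 15.0
ee_pos: [0.538, -0.2156, 0.1921]
tcp_rot: [-180.0, -0.0, 96.8]
wrist_force: [-0.5, 0.2, -0.6]
opening: 0.077
grasp_force: 0.0
```

```bash
python3 w.py 7; python3 - <<'E'
from h import *
a=np.radians(6.54); n=np.array([-np.sin(a),np.cos(a)])
for f in('top0','t7'):
    P=np.load(f+'.npz')['P']; b=P[205:270,225:260].reshape(-1,3); o=b[:,:2]@n-.1657; w=(o>.004)&(o<.012); print(f,'edge top z',np.median(b[w,2]))
a=cv2.imread('pics/s7.png')[140:300,170:330]; b=cv2.imread('pics/t7.png')[160:320,180:340]
cv2.imwrite('pics/c7.png',cv2.resize(np.hstack([a,b]),None,fx=2.5,fy=2.5))
E
```

```text
t 538 s range -0.0634886061261023 -0.007624471905156555 slope [-0.1771  0.0183]
  s -0.07 t [-0.0157  0.0144] mid -0.0006605914233085309 z 0.028322362794967186
  s -0.05 t [-0.0183  0.0148] mid -0.0017175393301605939 z 0.02738058242421629
  s -0.03 t [-0.0177  0.0143] mid -0.0016688142092296373 z 0.023943726958442768
  s -0.01 t [-0.0176  0.015 ] mid -0.0013223561512714877 z 0.020679050494247758
s 374 s range -0.06781511272277216 -0.005088955102806464 slope [0.0372 0.0219]
  s -0.07 t [-0.0169  0.0134] mid -0.0017667819208016522 z 0.017275726081901855
  s -0.05 t [-0.0177  0.0134] mid -0.002140059597433479 z 0.02755725133903407
  s -0.03 t [-0.0172  0.0131] mid -0.0020635738736779 z 0.02399028174987997
  s -0.01 t [-0.0172  0.0142] mid -0.0015134494590713938 z 0.02131076291592
15.1 [ 0.5381 -0.213   0.1924] [179.9971  -0.0244  96.9522] [-0.5036  0.1767 -0.1775] 0.23293310234459413
tcp t,s 0.002365229452088391 -0.44463620295447137
top0 edge top z 0.02865584928519447
t7 edge top z 0.029946560914201205
```

View pics/c7.png

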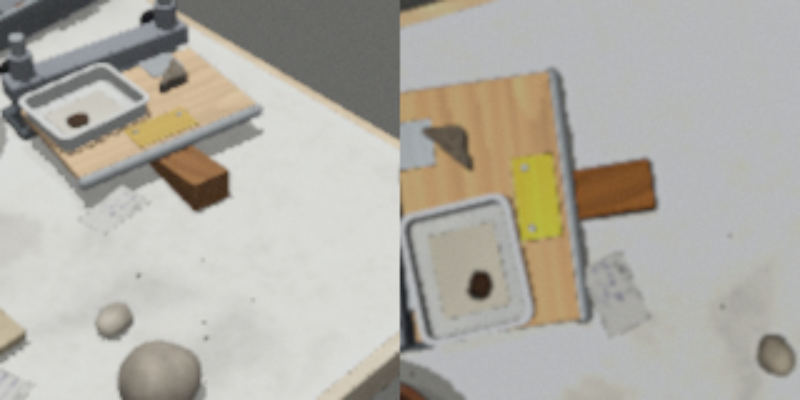

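The picture shows the wedge jammed under the brass plate at (575–655, 160–217), square and about 1.5 mm off centre. The edge is raised about 1.3 mm, the stone and pebble are where they were, and the hand is clear. Handing in.

```bash
python3 -c "
from workcell import workorder
print(workorder.job_done())"
```

```text
the job is handed in; nothing more can be done
None
```

The wedge is jammed square under the middle of the front edge with a push of about 15.5 N, the board's edge is about 1.3 mm higher, the hand is clear, and the job is handed in; the verdict was not shown.

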